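Start the orange-capped sample on the tube roller

ROBOT

A 6-joint arm with a two-finger parallel gripper is mounted at the origin on the work surface. World frame = base frame: x ahead of the robot, y to its left, z up, the work surface at z = 0. Lengths are in m, angles in degrees, forces in N, time in s.
With the tool pointing down it reaches from about 0.3 to 0.75 m from the base axis. Payload 8.5 kg.
Tool frame: the origin (TCP) lies midway between the tips of the shut fingers; the grasp point (between the pads) lies 19 mm behind it; z points along the fingers, y is the line along which they close (so a half turn about z gives the same grasp; the last joint's range is limited). The gripper opens to 85 mm and grips with 20 to 120 N. Pads are 22 mm wide; open, the fingers measure 114 mm over their backs; the gripper's body (76 mm by 85 mm) begins 54 mm behind the grasp point. The pads swing forward as they close: fully open they stand 13 mm farther back than shut.
Start: joints at [-12.336, 21.807, 74.336, -0, 83.858, -12.336], TCP at [0.55, 0, 0.231] pointing down, gripper open.
Joint ranges: [-178.18, 178.18], [-50.72, 133.34], [12.68, 142.11], [-81.47, 261.47], [9.98, 163.14], [-165.26, 165.26]. Speed limits (degrees/s): [136.94, 136.94, 180, 180, 180, 180].

INTERFACE

Orientations are given as a 3x3 rotation matrix whose columns are the frame's x, y, z axes.
In Python, from rig import env gives the robot as it stands. The module is installed in compiled form; this text tells all that it offers.
- The arm moves only by the tool jog_arm, never from a script. Its argument "targets" is a list of rows, each a list of 6 numbers: the shift along the tool's x, y, z in cm, then the turn, a rotation vector about the tool's x, y, z in degrees. A call has 1 to 8 rows; each row is the pose to reach, as a shift and turn from the pose commanded when the call began, along the tool's axes at that moment; what a row does not reach only later rows make up. A row lasts 1/12 s, in which the tool goes at most 41.7 mm and 7.16 degrees, less where a joint would pass 70% of its speed; a pose out of reach is approached as far as the arm can. A call with a gripper value outside its range is refused whole. "hand" is the opening, from 0 (shut) to 1 (fully open), set as the call begins (left out, the last holds). The fingers move at their own pace and stop on an object; "newtons" is the grip in N (left out, the last holds). Time passes only in rows, so rows that repeat a pose let the fingers close. It gives the time, the measured TCP pose, the force, the opening and the grip force at its end, in the units of the state.
- env.observe(): the state, without advancing time (a new reading comes with each control period).
- env.get_image(name): name is "scene" or "side" or "wrist"; returns a dict with "frame" (400x640x3 uint8, red, green, blue), "depth" (400x640 float32, m along the optical axis (not along the pixel's ray), 0 where there is no reading), "fovy" (degrees; the focal length in pixels is half the picture's height over the tangent of half this angle, whatever the lens; pixels are square), "cx", "cy" (the principal point, pixels), "cam_to_world" (4x4, takes a point from camera to world coordinates). Camera axes: x right, y down, z forward; pixel columns grow to the right and rows downward; lengths in m; the calibration is good to about 2 mm. The wrist camera is an equidistant fisheye: a pixel r from the principal point sees the ray r / f radians off the axis. A picture is of the moment at which its call begins.
- env.close_job(): hands the job in; it is judged then, once.
Trained networks look in the newest picture that a camera, given by its name, has taken for a name from the list of things; names that differ only in an ending like _2 or _b are one class to them, and where a whole thing is asked for, a point or a joint stands for the part that bears it (a point fixed in the world has none). Each returns a list of dicts, best first, with "score" (0 to 1); they miss things now and then, are a little off and sometimes report something else, mostly with a low value. They report only what shows in the picture. A call takes as long as a camera call.
- env.regions_of(camera, target): "pixels" (400x640 bool, what is visible of it) and "point" ([row, column] in pixels, amid what is visible of it).
The state is a dict: "time_s": time; "q": joint angles; "qvel": joint speeds; "joint_efforts": joint torques, N m; "position": TCP position; "tool_rot": TCP orientation; "ft_force": force on the tool from outside, world axes, zero at the start; "wrist_torque": the same for the moment, N m; "grip_width": finger opening in m; "gripper_force": force on a finger pad.
Only numpy, scipy, OpenCV 4.12 (cv2) and the standard library are available. Lean on these libraries where they do the work, as an engineer would, in place of code of your own. Each camera call takes 0.05 s, during which the arm holds its last target. There are 200 camera calls.

TASK

Take the orange-capped tube out of the crate and lay it gently in the groove marked by the green clip on the roller mixer, lying lengthwise on the two rollers, clear of both end walls. Once you have let go of it, push the mixer's red lever fully over towards the rollers to switch it on. Leave the other tubes in the crate and do not disturb the spray bottle, the grey handset or the glove box.

Things in the scene. Friction and masses are not known exactly. Their poses are not given: they have to be found in the camera images.
- tube_orange: The target: rigid closed round tube, 33 mm across (cap 34 mm), 120 mm long, about 60 g (40 to 85 g), off-white with a bright orange cap. Origin on the axis at mid length; local x runs along the axis towards the cap (cap from x = 40 to 60 mm). Starts lying on the crate's floor with its cap end nearer the robot; tubes roll if nudged.
- tube_blue_a: Other tube in the crate, same shape and frame, blue cap. Stays in the crate.
- tube_blue_b: Other tube in the crate, same shape and frame, blue cap. Stays in the crate.
- tube_green: Other tube in the crate, same shape and frame, green cap. Stays in the crate.
- bar: Flat yellow plastic bar, 28 x 190 x 8 mm (local x, y, z), 40 g, lying loose across the tubes near the far side of the crate, often over the far (uncapped) end of the target. Origin at the centre of its underside. It may be lifted off, slid or let fall.
- crate: Fixed grey open crate, outside 200 x 310 x 55 mm (local x, y, z), walls and floor 5 mm thick; origin at the centre of its underside, on the work surface. The four tubes start side by side about 66 mm apart along local y, roughly along local x.
- mixer: Fixed white and grey tube roller, 265 x 160 x 82 mm. Origin on the work surface under the rollers' middle. Four black rollers, 20 mm across, lie along x at y = -51, -17, 17, 51 mm, axes 70 mm up, between grey end walls at x = -90 and 80 mm whose tops are 82 mm up. They do not turn. A tube in the groove between two rollers has its axis 90 mm up. The lever is on the wide near end wall.
- clip_green: Green marker clip, 14 x 28 x 22 mm, fixed on top of the far end wall (local x = 85 mm of the mixer) in line with one of the two outer grooves (mixer y = +34 or -34 mm): that groove is the one to use. Origin at the centre of its underside; axes parallel to the mixer's.
- clip_black: Black marker clip, same size, in line with the other outer groove, which is not to be used.
- lane (a point): Where the middle of the tube's axis should come to lie: centre of the groove marked by the green clip, 20 mm above the roller axes. x along the groove.
- power (a joint): Red power lever on the mixer's near end wall, pivot 104 mm up at mixer x = -135 mm, y = 0, about mixer y. 0 = off, leaning 0.5 rad away from the rollers (to mixer -x); grows as it is pushed towards the rollers to 1.0 rad = on, its stop, leaning 0.5 rad to +x. It stays where it is left; needs about 1 N at the tip.
- power_tip (a point): Centre of the ball, 26 mm across, at the tip of the red lever, 70 mm from the pivot.
- sprayer: Bystander: off-white spray bottle with a blue trigger head, 74 mm across, 205 mm tall. Origin under its centre. Stands to the left of the crate.
- tacho: Bystander: grey handset lying flat, 55 x 150 x 30 mm, on the far side, between the crate and the mixer. Origin at the centre of its underside.
- glovebox: Bystander: blue glove box, 120 x 240 x 75 mm. Origin at the centre of its underside. Lies beyond the crate.

How it is judged:
By the outcome, as a careful person would: the job done as asked, in the order asked, and still so for the second after the job is handed in, with the robot touching nothing.
It also fails if it takes over 50 s, if anything falls off the work surface, if the arm or the gripper's body presses on something with over 40 N, if the wrist force passes 120 N, or if a joint passes its speed limit or range.

## Working session

There is one attempt and no reset: what is moved stays moved. The work goes in short steps, Python scripts to look and compute and a tool call to move; the robot and the scene stay as the last step left them, time stands still between calls to the robot, and variables do not carry over. Pictures are saved under pics/ and viewed, at most 10 in all, crops included, and the job is handed in when it is done.

Besides the shell and the picture viewer there is one more tool, called after "Request:" as name([rows], argument=value, ...), one row to a line, values as JSON. jog_arm: Moves the arm, as the interface text tells. Its arguments: {"type":"object","properties":{"targets":{"type":"array","items":{"type":"array","items":{"type":"number"}}},"hand":{"type":"number"},"newtons":{"type":"number"}},"required":["targets"]}

```bash
mkdir -p pics; cat > h.py <<'E'
import numpy as np, cv2
from rig import env
def pts(im,mask=None):
    d=im["depth"]; H,W=d.shape; f=H/2/np.tan(np.radians(im["fovy"])/2)
    m=(d>0) if mask is None else (mask&(d>0))
    r,c=np.nonzero(m); z=d[r,c]
    p=np.c_[(c-im["cx"])*z/f,(r-im["cy"])*z/f,z,np.ones(len(z))]
    return (p@np.array(im["cam_to_world"]).T)[:,:3]
E
python3 - <<'E'
from h import *
np.set_printoptions(precision=3,suppress=True)
ims={}
for c in ["scene","side"]:
    im=env.get_image(c); ims[c]=im
    cv2.imwrite(f"pics/{c}0.png",im["frame"][:,:,::-1])
    print(c,np.array(im["cam_to_world"])[:3,3])
    for t in ["tube_orange","bar","clip_green","clip_black","power","power_tip","mixer","crate","tacho","sprayer","glovebox"]:
        for o in env.regions_of(c,t)[:2]:
            p=pts(im,o["pixels"])
            if len(p)>5: print(t,round(o["score"],2),np.round(o["point"]),len(p),np.median(p,0),np.percentile(p,3,0),np.percentile(p,97,0))
print(env.observe()["time_s"])
E
```

```text
scene [ 0.936 -0.354  0.931]
tube_orange 0.72 [201. 302.] 198 [0.508 0.117 0.031] [0.434 0.112 0.017] [0.547 0.136 0.04 ]
tube_orange 0.48 [166. 326.] 354 [0.498 0.252 0.034] [0.451 0.232 0.015] [0.566 0.273 0.04 ]
bar 0.97 [183. 326.] 685 [0.537 0.199 0.046] [0.513 0.115 0.008] [0.556 0.294 0.049]
clip_green 0.72 [319. 256.] 113 [ 0.659 -0.203  0.104] [ 0.65  -0.215  0.091] [ 0.663 -0.19   0.106]
clip_green 0.58 [347. 235.] 142 [ 0.655 -0.271  0.103] [ 0.646 -0.283  0.087] [ 0.659 -0.257  0.107]
clip_black 0.35 [334. 335.] 1856 [ 0.786 -0.105  0.03 ] [ 0.751 -0.17   0.007] [ 0.817 -0.031  0.034]
power 0.72 [250. 159.] 255 [ 0.41  -0.221  0.161] [ 0.287 -0.231  0.   ] [ 0.429 -0.186  0.179]
power_tip 0.64 [249. 163.] 225 [ 0.411 -0.222  0.168] [ 0.306 -0.232  0.002] [ 0.429 -0.198  0.179]
crate 0.72 [181. 325.] 4792 [0.519 0.233 0.015] [0.398 0.061 0.002] [0.615 0.378 0.056]
tacho 0.72 [334. 336.] 1815 [ 0.785 -0.103  0.03 ] [ 0.753 -0.169  0.013] [ 0.817 -0.031  0.034]
tacho 0.56 [158. 346.] 362 [0.515 0.313 0.035] [0.461 0.299 0.011] [0.572 0.329 0.041]
sprayer 0.62 [114. 398.] 144
[... 705 characters left out ...]
] [ 0.391 -0.232  0.122] [ 0.427 -0.215  0.18 ]
mixer 0.49 [263. 440.] 162 [ 0.652 -0.205  0.099] [ 0.649 -0.215  0.085] [ 0.662 -0.189  0.106]
crate 0.65 [226. 272.] 3844 [0.499 0.176 0.03 ] [0.394 0.061 0.005] [0.614 0.38  0.057]
tacho 0.62 [285. 467.] 170 [ 0.647 -0.271  0.1  ] [ 0.645 -0.283  0.088] [ 0.657 -0.257  0.106]
tacho 0.61 [250. 438.] 1079 [ 0.773 -0.106  0.031] [ 0.746 -0.173  0.004] [ 0.81  -0.029  0.034]
sprayer 0.56 [168. 254.] 1193 [0.561 0.47  0.1  ] [0.53  0.456 0.006] [0.661 0.663 0.204]
glovebox 0.92 [196. 360.] 2767 [0.746 0.177 0.068] [0.711 0.107 0.008] [0.826 0.33  0.078]
glovebox 0.71 [166. 256.] 1165 [0.561 0.47  0.101] [0.531 0.456 0.007] [0.603 0.512 0.204]
1.2
```

View pics/scene0.png

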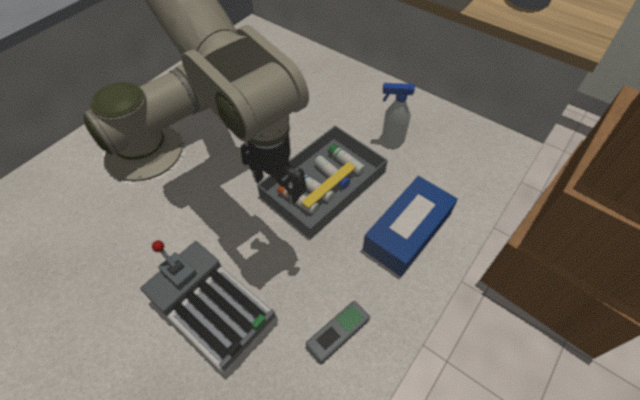

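View pics/side0.png

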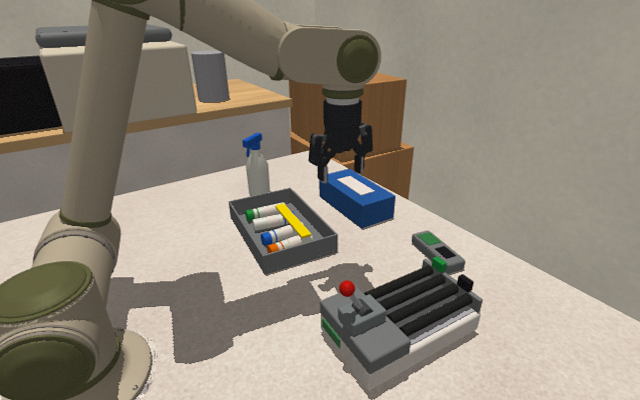

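The orange tube is the crate's right-most one (side ~(285,243)), with the yellow bar over its far end. The green clip (scene (258,320)) is on the +y groove and the black clip (232,350) on the other. The lever leans away from the rollers. Next I'll fit the exact poses.

```bash
python3 - <<'E'
from h import *
from scipy.optimize import least_squares
np.set_printoptions(precision=4,suppress=True)
P=[];G=[];B=[];T=[];C=[]
for c in ["scene","side"]:
    im=env.get_image(c); p=pts(im); m=im["depth"]>0
    col=im["frame"][m].astype(int); P.append(p); C.append(col)
    for o in env.regions_of(c,"tube_orange")[:1]:
        T.append(pts(im,cv2.erode(o["pixels"].astype(np.uint8),np.ones((3,3)))>0)); print(c,"tube",np.median(T[-1],0))
    mm=(p[:,0]>.28)&(p[:,0]<.72)&(p[:,1]<-.12)&(p[:,1]>-.36)
    q=p[mm&(p[:,2]>.07)&(p[:,2]<.087)]
    # outline
    r=cv2.minAreaRect((q[:,:2]*1000).astype(np.float32)); print(c,"rect",r)
    t=p[mm&(p[:,2]>.1005)&(p[:,2]<.112)&(p[:,0]>.6)]
    g=t[t[:,1]>-.237];b=t[t[:,1]<-.237]
    print("clips top",g.mean(0),len(g),b.mean(0),len(b), (g.min(0)+g.max(0))/2,(b.min(0)+b.max(0))/2)
    red=p[mm&(col[:,0]>110)&(col[:,1]<60)&(col[:,2]<60)&(p[:,2]>.12)]
    if len(red)>10:
        s=least_squares(lambda v:np.linalg.norm(red-v,axis=1)-.013,red.mean(0)-[0,0,.01],loss="soft_l1",f_scale=.002); print("ball",s.x,len(red))
    if len(T[-1])>20:
        t=T[-1]
        f=lambda v:np.hypot((t[:,1]-v[0]-np.tan(v[1])*(t[:,0]-.48))*np.cos(v[1]),t[:,2]-.0215)-.0167
        s=least_squares(f,[.12,0.],loss="soft_l1",f_scale=.002); print("tube y@.48,yaw",s.x[0],np.degrees(s.x[1]),"x",np.percentile(t[:,0],[1,99]))
        K=p[(p[:,1]>.1)&(p[:,1]<.14)&(col[:,0]>150)&(col[:,1]<120)&(col[:,2]<80)&(p[:,0]>.38)&(p[:,0]<.6)&(col[:,0]-col[:,1]>60)]
        if len(K)>4: print("cap x",np.percentile(K[:,0],[2,98]),len(K))
    # crate
    q=p[(p[:,2]>.05)&(p[:,2]<.06)&(p[:,0]>.36)&(p[:,0]<.66)&(p[:,1]>.03)&(p[:,1]<.41)]
    print("crate",cv2.minAreaRect((q[:,:2]*1000).astype(np.float32)))
    y=p[(col[:,0]>150)&(col[:,1]>120)&(col[:,2]<80)&(p[:,2]>.03)&(p[:,2]<.06)]
    print("bar",cv2.minAreaRect((y[:,:2]*1000).astype(np.float32)),np.median(y[:,2]))
    i=(p[:,1]>.08)&(p[:,1]<.15)&(p[:,0]>.42)&(p[:,0]<.6)
    print("tube ridge z",np.percentile(p[i&(p[:,2]<.045)][:,2],95))
E
```

```text
scene tube [0.5044 0.1162 0.0303]
scene rect ((527.0233154296875, -227.82894897460938), (160.427734375, 267.5260314941406), 86.72532653808594)
clips top [ 0.6561 -0.2024  0.104 ] 95 [ 0.6523 -0.27    0.1039] 103 [ 0.6558 -0.2021  0.1045] [ 0.652  -0.2697  0.104 ]
ball [ 0.4013 -0.2206  0.1661] 48
tube y@.48,yaw 0.12969113139257524 0.7283751574720636 x [0.4325 0.5472]
crate ((505.0559387207031, 222.2369384765625), (311.8883056640625, 202.39979553222656), 83.54383087158203)
bar ((537.6663818359375, 204.03366088867188), (184.9474639892578, 27.22091293334961), 83.53099822998047) 0.046312720130459506
tube ridge z 0.04204722439748061
side tube [0.47   0.1223 0.0371]
side rect ((527.890869140625, -227.96969604492188), (161.20912170410156, 267.2523498535156), 86.47913360595703)
clips top [ 0.6549 -0.2027  0.1043] 79 [ 0.6504 -0.2707  0.1045] 99 [ 0.6564 -0.2006  0.1037] [ 0.6519 -0.2699  0.1037]
ball [ 0.403  -0.219   0.1673] 154
tube y@.48,yaw 0.128208309456188 1.8117641476084831 x [0.4291 0.5351]
cap x [0.4294 0.4604] 59
crate ((506.9453125, 223.58450317382812), (315.6599426269531, 201.2504425048828), 83.22339630126953)
bar ((533.5302124023438, 196.46397399902344), (194.97262573242188, 77.40865325927734), 66.06037902832031) 0.047738337822378574
tube ridge z 0.04241536400602827
```

```bash
python3 - <<'E'
from h import *
np.set_printoptions(precision=3,suppress=True)
s=env.observe(); print(s["time_s"],s["position"],s["tool_rot"],s["q"])
E
```

```text
1.4 [0.55  0.    0.231] [[-0.  1. -0.]
 [ 1.  0.  0.]
 [ 0. -0. -1.]] [-12.336  21.807  74.337  -0.     83.858 -12.337]
```

Request:
jog_arm([
  [20.5, -1.2, 0, 0, 0, 6.5],
  [20.5, -1.2, 0, 0, 0, 6.5],
  [20.5, -1.2, 0, 0, 0, 6.5],
  [20.5, -1.2, 0, 0, 0, 6.5],
  [20.5, -1.2, 0, 0, 0, 6.5],
  [20.5, -1.2, 0, 0, 0, 6.5],
  [20.5, -1.2, 0, 0, 0, 6.5],
  [20.5, -1.2, 0, 0, 0, 6.5],
], hand=0.65, newtons=20)

```text
time_s: 2.07
position: [0.538, 0.2047, 0.2312]
tool_rot: [[0.113, 0.994, -0.0], [0.994, -0.113, -0.0], [-0.0, -0.0, -1.0]]
ft_force: [-0.9, 0.2, -0.4]
grip_width: 0.0555
gripper_force: 0.0
```

```bash
cat >> h.py <<'E'
def fpts(im,mask=None):
    d=im["depth"]; H,W=d.shape; f=H/2/np.radians(im["fovy"]/2)
    f2=H/2/np.tan(np.radians(im["fovy"])/2); f=f2
    m=(d>0) if mask is None else (mask&(d>0))
    r,c=np.nonzero(m); z=d[r,c]; u=c-im["cx"]; v=r-im["cy"]; R=np.hypot(u,v)+1e-9
    t=np.tan(np.minimum(R/f,1.5))*z
    p=np.c_[u/R*t,v/R*t,z,np.ones(len(z))]
    return (p@np.array(im["cam_to_world"]).T)[:,:3],np.c_[r,c]
E
python3 - <<'E'
from h import *
np.set_printoptions(precision=4,suppress=True)
s=env.observe(); print(s["time_s"],s["position"],s["grip_width"])
im=env.get_image("wrist"); cv2.imwrite("pics/w1.png",im["frame"][:,:,::-1])
p,_=fpts(im); col=im["frame"][im["depth"]>0].astype(int)
y=p[(col[:,0]>140)&(col[:,1]>110)&(col[:,2]<80)&(p[:,2]>.03)&(p[:,2]<.06)]
print("bar",cv2.minAreaRect((y[:,:2]*1000).astype(np.float32)),np.median(y[:,2]))
q=p[(p[:,2]>.05)&(p[:,2]<.06)&(p[:,0]>.36)&(p[:,0]<.66)&(p[:,1]>.03)&(p[:,1]<.41)]
print("crate",cv2.minAreaRect((q[:,:2]*1000).astype(np.float32)),np.median(q[:,2]))
# tube ridges: white/bright pixels near top, per x slice
for x in (.44,.46,.48,.5,.515):
    k=p[(abs(p[:,0]-x)<.004)&(p[:,2]>.036)&(p[:,2]<.043)&(p[:,1]>.08)&(p[:,1]<.37)][:,1]
    h,e=np.histogram(k,np.arange(.08,.37,.02)); 
    ks=np.sort(k); g=np.split(ks,np.nonzero(np.diff(ks)>.015)[0]+1); print(x,[(round(a.mean(),4),len(a)) for a in g if len(a)>3])
K=p[(p[:,1]>.1)&(p[:,1]<.16)&(col[:,0]>130)&(col[:,0]-col[:,1]>60)&(col[:,2]<80)&(p[:,0]>.38)&(p[:,0]<.5)]
if len(K): print("cap",np.percentile(K,[1,50,99],axis=0))
E
```

```text
2.0667 [0.538  0.2047 0.2312] 0.055549419810567054
bar ((520.771728515625, 214.79147338867188), (186.6776580810547, 49.35411071777344), 64.5675048828125) 0.04609032315343556
crate ((506.18988037109375, 224.58204650878906), (310.1360168457031, 200.8487548828125), 83.18612670898438) 0.05407393807089589
0.44 [(np.float64(0.136), 32), (np.float64(0.1899), 49)]
0.46 [(np.float64(0.1331), 25), (np.float64(0.1896), 59), (np.float64(0.27), 76), (np.float64(0.3301), 91)]
0.48 [(np.float64(0.1312), 69), (np.float64(0.189), 80), (np.float64(0.2661), 77), (np.float64(0.3268), 83)]
0.5 [(np.float64(0.1321), 77), (np.float64(0.1887), 94), (np.float64(0.2615), 97), (np.float64(0.3243), 87)]
0.515 [(np.float64(0.1316), 32), (np.float64(0.1883), 95), (np.float64(0.2589), 99), (np.float64(0.3228), 95)]
cap [[0.4434 0.1388 0.0293]
 [0.4464 0.1421 0.0333]
 [0.4616 0.1458 0.0362]]
```

View pics/w1.png

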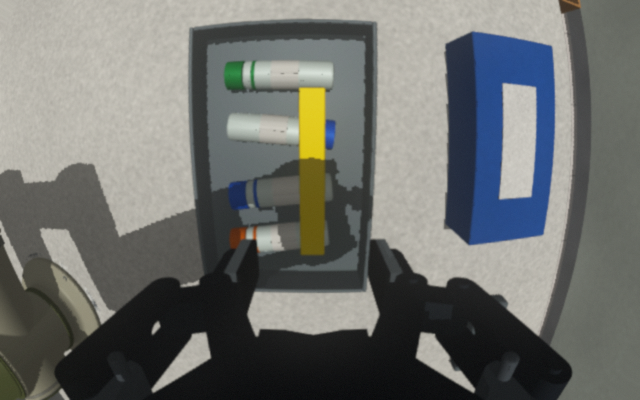

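The wrist view shows the bar (313,170) crossing the orange tube (265,238), with a clear gap between the two blue tubes at about y = 0.222. I'll lift the bar there and shift it left.

Request:
jog_arm([
  [1.75, 0, 4, 0, 0, 0],
  [1.75, 0, 8, 0, 0, 0],
  [1.75, 0, 12, 0, 0, 0],
  [1.75, 0, 15, 0, 0, 0],
  [1.75, 0, 18, 0, 0, 0],
  [1.75, 0, 19.3, 0, 0, 0],
  [1.75, 0, 20, 0, 0, 0],
  [1.75, 0, 20, 0, 0, 0],
])

```text
time_s: 2.78
position: [0.5399, 0.2211, 0.0302]
tool_rot: [[0.115, 0.993, -0.002], [0.993, -0.115, -0.0], [-0.001, -0.002, -1.0]]
ft_force: [0.8, -0.1, -0.2]
grip_width: 0.0555
gripper_force: 0.0
```

Request:
jog_arm([
  [0, 0, 0, 0, 0, 0],
  [0, 0, 0, 0, 0, 0],
  [0, 0, 0, 0, 0, 0],
  [0, 0, 0, 0, 0, 0],
  [0, 0, 0, 0, 0, 0],
  [0, 0, 0, 0, 0, 0],
], hand=0, newtons=30)

```text
time_s: 3.28
position: [0.5409, 0.2225, 0.0327]
tool_rot: [[0.113, 0.994, 0.003], [0.994, -0.113, 0.0], [0.001, 0.003, -1.0]]
ft_force: [-0.2, 0.2, 7.0]
grip_width: 0.0271
gripper_force: 31.4
```

Request:
jog_arm([
  [0, 0, -1.5, 0, 0, 0],
  [0, 0, -3, 0, 0, 0],
  [3, 0, -3, 0, 0, 0],
  [6, 0, -3, 0, 0, 0],
  [6.2, 0, -3, 0, 0, 0],
  [6.2, 0, -1.5, 0, 0, 0],
  [6.2, 0, -0.6, 0, 0, 0],
  [6.2, 0, -0.6, 0, 0, 0],
])

```text
time_s: 3.95
position: [0.5457, 0.2834, 0.0353]
tool_rot: [[0.113, 0.994, -0.004], [0.994, -0.113, -0.001], [-0.002, -0.004, -1.0]]
ft_force: [-0.2, -0.0, -0.2]
grip_width: 0.027
gripper_force: 30.7
```

Request:
jog_arm([
  [0, 0, 0, 0, 0, 0],
  [0, 0, 0, 0, 0, 0],
  [0, 0, -1, 0, 0, 0],
  [0, 0, -4, 0, 0, 0],
  [0, 0, -8, 0, 0, 0],
  [0, 0, -12, 0, 0, 0],
  [-4, 0, -16, 0, 0, 0],
  [-8, 0, -17, 0, 0, 0],
], hand=0.65)

```text
time_s: 4.62
position: [0.5401, 0.2174, 0.2079]
tool_rot: [[0.11, 0.994, 0.008], [0.994, -0.11, 0.002], [0.003, 0.008, -1.0]]
ft_force: [1.0, 0.6, 0.3]
grip_width: 0.0555
gripper_force: 0.0
```

```bash
cat > look.py <<'E'
from h import *
import sys
np.set_printoptions(precision=4,suppress=True)
im=env.get_image("wrist"); cv2.imwrite(sys.argv[1],im["frame"][:,:,::-1])
s=env.observe(); print(s["time_s"],s["position"],s["grip_width"])
p,_=fpts(im); col=im["frame"][im["depth"]>0].astype(int)
for x in (.44,.46,.48,.5,.52,.54):
    k=p[(abs(p[:,0]-x)<.004)&(p[:,2]>.036)&(p[:,2]<.043)&(p[:,1]>.08)&(p[:,1]<.37)][:,1]
    ks=np.sort(k); g=np.split(ks,np.nonzero(np.diff(ks)>.015)[0]+1); print(x,[(round(float(a.mean()),4),len(a)) for a in g if len(a)>3])
for o in env.regions_of("wrist","tube_orange")[:2]:
    q,_=fpts(im,o["pixels"]); print(o["score"],o["point"],np.percentile(q,[1,50,99],axis=0))
E
python3 look.py pics/w2.png
```

```text
4.6667 [0.5403 0.2108 0.2097] 0.05526774456653469
0.44 [(0.1902, 58)]
0.46 [(0.1898, 64), (0.2705, 88), (0.3304, 114)]
0.48 [(0.1325, 74), (0.1896, 90), (0.266, 93), (0.3273, 93)]
0.5 [(0.132, 78), (0.1891, 97), (0.2617, 128), (0.3249, 95)]
0.52 [(0.1318, 71), (0.1905, 41), (0.2572, 104), (0.3223, 110)]
0.54 [(0.1312, 74), (0.3255, 13)]
0.63 [254.8, 291.0] [[0.4339 0.1186 0.0189]
 [0.5074 0.1384 0.0348]
 [0.5472 0.1483 0.0388]]
```

View pics/w2.png

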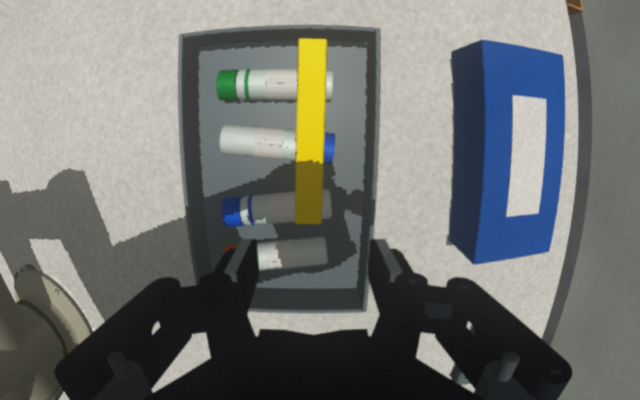

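The bar now lies clear of the orange tube, which reaches from (228,250) to (327,252). Next I turn the gripper across it.

Request:
jog_arm([
  [-2, -1, 0, 0, 0, 7],
  [-4, -2, 0, 0, 0, 14],
  [-6, -3, 0, 0, 0, 21],
  [-8.2, -4, 0, 0, 0, 28],
  [-8.2, -4, 0, 0, 0, 35],
  [-8.2, -4, 0, 0, 0, 42],
  [-8.2, -4, 0, 0, 0, 49],
  [-8.2, -4, 0, 0, 0, 56],
])

```text
time_s: 5.38
position: [0.4901, 0.1395, 0.2033]
tool_rot: [[0.89, 0.456, 0.001], [0.456, -0.89, 0.0], [0.001, 0.0, -1.0]]
ft_force: [0.2, 0.2, 0.3]
grip_width: 0.0554
gripper_force: 0.0
```

Request:
jog_arm([
  [0, 0, 0, 0, 0, 7],
  [0, 0, 0, 0, 0, 14],
  [0, 0, 0, 0, 0, 21],
  [0, 0, 0, 0, 0, 27.5],
  [0, 0, 0, 0, 0, 27.5],
  [0, 0, 0, 0, 0, 27.5],
])

```text
time_s: 5.88
position: [0.4902, 0.1396, 0.203]
tool_rot: [[1.0, 0.003, 0.001], [0.003, -1.0, 0.0], [0.001, -0.0, -1.0]]
ft_force: [0.1, 0.4, -0.1]
grip_width: 0.0555
gripper_force: 0.0
```

```bash
python3 look.py pics/w3.png;  python3 -c "
from h import *
s=env.observe();print(s['tool_rot'],s['q'])"
```

```text
5.9333 [0.4902 0.1395 0.2029] 0.05530353537961861
0.44 [(0.0814, 12), (0.1318, 101), (0.1892, 59)]
0.46 [(0.1313, 104), (0.1894, 85), (0.2697, 68), (0.3295, 66)]
0.48 [(0.1313, 98), (0.1886, 96), (0.2656, 72), (0.3269, 61)]
0.5 [(0.1314, 97), (0.1884, 99), (0.2612, 92), (0.3246, 68)]
0.52 [(0.1308, 95), (0.1879, 38), (0.2568, 95), (0.3213, 79)]
0.54 [(0.1311, 103), (0.1729, 6)]
0.7 [179.9, 319.3] [[0.4301 0.1149 0.0046]
 [0.492  0.1317 0.0354]
 [0.5481 0.1474 0.0386]]
0.16 [77.3, 629.8] [[ 0.6443 -0.2776  0.0783]
 [ 0.6498 -0.2556  0.0955]
 [ 0.6585 -0.2522  0.1047]]
[[ 9.99995119e-01  3.10967928e-03  3.04449818e-04]
 [ 3.10964725e-03 -9.99995159e-01  1.05645524e-04]
 [ 3.04776868e-04 -1.04698277e-04 -9.99999948e-01]] [2.55462170e+00 1.91391212e+01 8.34961405e+01 5.40068783e-03
 7.73470422e+01 9.23752686e+01]
```

View pics/w3.png

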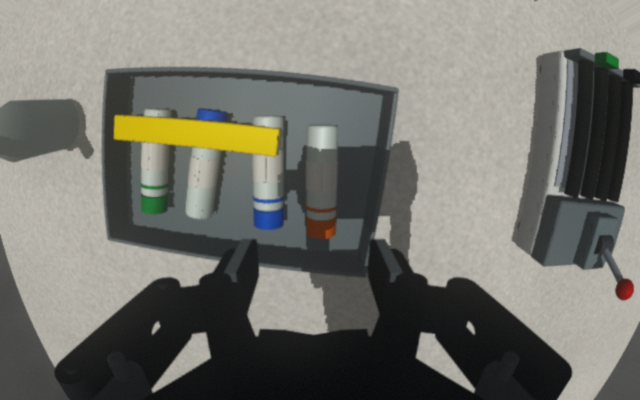

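The orange tube runs straight under the gripper at (320,180). The blue one is 57 mm away, so I narrow the opening to about 45 mm.

Request:
jog_arm([
  [0, 0.9, 4, 0, 0, 0],
  [0, 0.9, 8, 0, 0, 0],
  [0, 0.9, 11, 0, 0, 0],
  [0, 0.9, 13, 0, 0, 0],
  [0, 0.9, 15, 0, 0, 0],
  [0, 0.9, 16.5, 0, 0, 0],
  [0, 0.9, 18, 0, 0, 0],
  [0, 0.9, 18, 0, 0, 0],
], hand=0.53)

```text
time_s: 6.65
position: [0.4891, 0.1303, 0.0203]
tool_rot: [[1.0, 0.002, -0.004], [0.002, -1.0, -0.0], [-0.004, 0.0, -1.0]]
ft_force: [-0.4, 0.2, -0.7]
grip_width: 0.0454
gripper_force: 0.0
```

Request:
jog_arm([
  [0, 0, 0.7, 0, 0, 0],
  [0, 0, 1.4, 0, 0, 0],
  [0, 0, 1.4, 0, 0, 0],
])

```text
time_s: 6.9
position: [0.4901, 0.1304, 0.008]
tool_rot: [[1.0, 0.001, -0.001], [0.001, -1.0, -0.0], [-0.001, 0.0, -1.0]]
ft_force: [-0.6, -0.6, 0.2]
grip_width: 0.0454
gripper_force: 0.0
```

Request:
jog_arm([
  [0, 0, 0, 0, 0, 0],
  [0, 0, 0, 0, 0, 0],
  [0, 0, 0, 0, 0, 0],
  [0, 0, 0, 0, 0, 0],
  [0, 0, 0, 0, 0, 0],
  [0, 0, 0, 0, 0, 0],
], hand=0, newtons=25)

```text
time_s: 7.4
position: [0.4905, 0.1304, 0.0088]
tool_rot: [[1.0, 0.0, 0.001], [0.0, -1.0, 0.0], [0.001, -0.0, -1.0]]
ft_force: [0.1, -0.0, 3.6]
grip_width: 0.0322
gripper_force: 25.1
```

Request:
jog_arm([
  [0, 0, -2, 0, 0, 0],
  [0, 0, -5, 0, 0, 0],
  [0, 0, -9, 0, 0, 0],
  [0, 0, -13, 0, 0, 0],
  [0, 0, -16, 0, 0, 0],
  [0, 0, -17, 0, 0, 0],
  [0, 0, -17, 0, 0, 0],
])

```text
time_s: 7.98
position: [0.4912, 0.1305, 0.1812]
tool_rot: [[1.0, 0.0, 0.006], [0.0, -1.0, 0.0], [0.006, -0.0, -1.0]]
ft_force: [-0.0, -0.3, 0.0]
grip_width: 0.0321
gripper_force: 25.1
```

Request:
jog_arm([
  [0.7, 3, 0, 0, 0, 0.4],
  [1.6, 7, 0, 0, 0, 0.8],
  [2.5, 11, 0, 0, 0, 1.2],
  [3.4, 15, 0, 0, 0, 1.6],
  [4.3, 19, 0, 0, 0, 2],
  [5.2, 23, 0, 0, 0, 2.4],
  [6.2, 27, 0, 0, 0, 2.8],
  [7, 30, 0, 0, 0, 3.3],
])

```text
time_s: 8.65
position: [0.5599, -0.1726, 0.1765]
tool_rot: [[0.998, -0.06, -0.002], [-0.06, -0.998, 0.001], [-0.002, -0.001, -1.0]]
ft_force: [0.3, -0.3, 0.2]
grip_width: 0.0321
gripper_force: 25.1
```

Request:
jog_arm([
  [0.7, 2.2, 0, 0, 0, 0],
  [0.8, 2.7, 0, 0, 0, 0],
  [0.8, 2.7, 0, 0, 0, 0],
  [0.8, 2.7, 0, 0, 0, 0],
])

```text
time_s: 8.98
position: [0.5661, -0.1961, 0.1772]
tool_rot: [[0.998, -0.058, -0.002], [-0.058, -0.998, 0.002], [-0.002, -0.001, -1.0]]
ft_force: [1.1, 0.2, -1.0]
grip_width: 0.0321
gripper_force: 25.1
```

```bash
python3 - <<'E'
from h import *
np.set_printoptions(precision=4,suppress=True)
s=env.observe(); print(s["time_s"],s["position"],s["tool_rot"],s["grip_width"])
for c in ["scene","side"]:
    im=env.get_image(c); cv2.imwrite(f"pics/{c}1.png",im["frame"][:,:,::-1])
    for o in env.regions_of(c,"tube_orange")[:1]:
        q=pts(im,o["pixels"]); print(c,o["score"],o["point"],np.percentile(q,[2,50,98],axis=0))
        for a in np.arange(.5,.64,.02):
            k=q[abs(q[:,0]-a)<.01]
            if len(k)>3: print(round(a,2),np.percentile(k,[5,50,95],axis=0)[:,1:].T.ravel(),len(k))
E
```

```text
8.9833 [ 0.5661 -0.1961  0.1772] [[ 0.9983 -0.0575 -0.0021]
 [-0.0575 -0.9983  0.0016]
 [-0.0022 -0.0014 -1.    ]] 0.03211370916847606
scene 0.96 [280.8, 224.9] [[ 0.555  -0.2155  0.1851]
 [ 0.5956 -0.2007  0.2039]
 [ 0.6233 -0.1847  0.2087]]
0.52 [-0.1911 -0.1903 -0.19    0.0532  0.0537  0.0564] 5
0.56 [-0.2081 -0.1951 -0.185   0.2006  0.2055  0.2088] 90
0.58 [-0.2139 -0.2013 -0.1856  0.1948  0.2044  0.2083] 166
0.6 [-0.215  -0.2028 -0.1865  0.1946  0.2041  0.2077] 171
0.62 [-0.2152 -0.2023 -0.1883  0.1856  0.2013  0.2072] 182
side 0.73 [240.2, 398.7] [[ 0.5041 -0.2139  0.1791]
 [ 0.5287 -0.203   0.1995]
 [ 0.6152 -0.1792  0.2093]]
0.5 [-0.2078 -0.1949 -0.1798  0.1798  0.1948  0.2084] 197
0.52 [-0.2091 -0.2051 -0.1896  0.1856  0.203   0.2091] 171
0.54 [-0.2106 -0.2059 -0.1895  0.1865  0.2034  0.2088] 166
0.56 [-0.2111 -0.2027 -0.1894  0.1879  0.2065  0.209 ] 95
0.58 [-0.2125 -0.1965 -0.1906  0.1885  0.2084  0.2101] 8
0.6 [-0.2141 -0.213  -0.2116  0.185   0.1918  0.1974] 46
0.62 [-0.2156 -0.2143 -0.2133  0.1872  0.1923  0.1963] 15
```

View pics/side1.png

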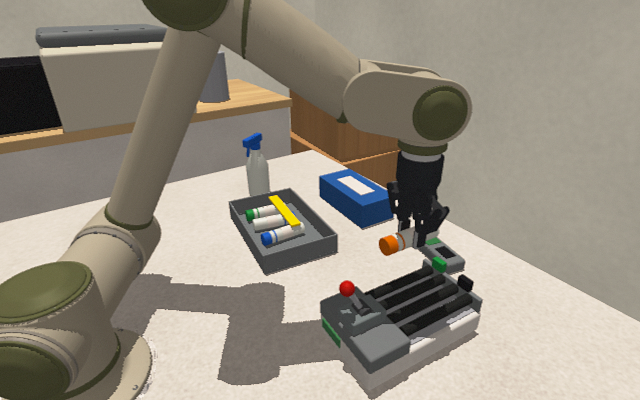

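The tube is held level, cap near (388,245), over the green-clip groove. I'll lower it slowly.

Request:
jog_arm([
  [0, 0, 3, 0, 0, 0],
  [0, 0, 6, 0, 0, 0],
  [0, 0, 8, 0, 0, 0],
  [0, 0, 8.8, 0, 0, 0],
  [0, 0, 9.2, 0, 0, 0],
  [0, 0, 9.5, 0, 0, 0],
  [0, 0, 9.5, 0, 0, 0],
  [0, 0, 9.5, 0, 0, 0],
])

```text
time_s: 9.85
position: [0.5672, -0.1971, 0.0846]
tool_rot: [[0.998, -0.057, 0.002], [-0.057, -0.998, -0.001], [0.002, 0.001, -1.0]]
ft_force: [0.1, 0.5, -1.0]
grip_width: 0.032
gripper_force: 25.1
```

Request:
jog_arm([
  [0, 0, 0.15, 0, 0, 0],
  [0, 0, 0.3, 0, 0, 0],
  [0, 0, 0.3, 0, 0, 0],
])

```text
time_s: 10.1
position: [0.5667, -0.197, 0.0806]
tool_rot: [[0.998, -0.058, 0.0], [-0.058, -0.998, -0.0], [0.0, 0.0, -1.0]]
ft_force: [0.1, -0.3, -0.2]
grip_width: 0.0324
gripper_force: 25.1
```

Request:
jog_arm([
  [0, 0, 0.15, 0, 0, 0],
  [0, 0, 0.25, 0, 0, 0],
  [0, 0, 0.25, 0, 0, 0],
])

```text
time_s: 10.35
position: [0.5669, -0.1971, 0.0793]
tool_rot: [[0.998, -0.057, 0.001], [-0.057, -0.998, -0.001], [0.001, 0.001, -1.0]]
ft_force: [-2.3, 1.8, 9.4]
grip_width: 0.0319
gripper_force: 30.8
```

Request:
jog_arm([
  [0, 0, 0, 0, 0, 0],
  [0, 0, 0, 0, 0, 0],
  [0, 0, 0, 0, 0, 0],
  [0, 0, 0, 0, 0, 0],
], hand=0.6)

```text
time_s: 10.68
position: [0.5667, -0.197, 0.0778]
tool_rot: [[0.998, -0.058, -0.0], [-0.058, -0.998, 0.0], [-0.0, -0.0, -1.0]]
ft_force: [-0.1, -0.6, 0.6]
grip_width: 0.0514
gripper_force: 0.0
```

Request:
jog_arm([
  [0, 0, -1, 0, 0, 0],
  [0, 0, -3, 0, 0, 0],
  [0, 0, -6, 0, 0, 0],
  [0, 0, -10, 0, 0, 0],
  [-2, 0, -14, 0, 0, 0],
  [-5, 0, -16, 0, 0, 0],
  [-8, 0, -17, 0, 0, 0],
  [-8, 0, -17, 0, 0, 0],
])

```text
time_s: 11.35
position: [0.484, -0.1921, 0.252]
tool_rot: [[0.998, -0.058, 0.004], [-0.058, -0.998, -0.003], [0.004, 0.003, -1.0]]
ft_force: [1.6, 0.1, -0.1]
grip_width: 0.051
gripper_force: 0.0
```

```bash
python3 - <<'E'
from h import *
np.set_printoptions(precision=4,suppress=True)
s=env.observe(); print(s["time_s"],s["position"],s["tool_rot"],s["grip_width"])
P=[]
for c in ["scene","side","wrist"]:
    im=env.get_image(c); cv2.imwrite(f"pics/{c}2.png",im["frame"][:,:,::-1])
    for t in ["tube_orange","power_tip"]:
      for o in env.regions_of(c,t)[:1]:
        q=fpts(im,o["pixels"])[0] if c=="wrist" else pts(im,o["pixels"]); print(c,t,o["score"],o["point"],np.percentile(q,[2,50,98],axis=0))
        if t=="tube_orange" :
          q=q[(q[:,2]>.08)]
          for a in np.arange(.5,.64,.02):
            k=q[abs(q[:,0]-a)<.01]
            if len(k)>3: print(round(a,2),np.percentile(k,[5,50,95],axis=0)[:,1:].T.ravel(),len(k))
E
```

```text
11.35 [ 0.484  -0.1921  0.252 ] [[ 0.9983 -0.0584  0.0036]
 [-0.0584 -0.9983 -0.0032]
 [ 0.0037  0.003  -1.    ]] 0.0509919751699994
scene tube_orange 0.71 [182.8, 310.8] [[0.4235 0.1694 0.0067]
 [0.4939 0.1771 0.0338]
 [0.5569 0.1986 0.0413]]
scene power_tip 0.75 [251.5, 162.8] [[ 0.4033 -0.2321  0.1204]
 [ 0.4132 -0.2226  0.1542]
 [ 0.4298 -0.2155  0.1785]]
side tube_orange 0.7 [282.1, 405.5] [[ 0.5052 -0.2137  0.0852]
 [ 0.5564 -0.2043  0.1031]
 [ 0.6206 -0.1848  0.1091]]
0.5 [-0.2073 -0.1947 -0.1807  0.0839  0.0965  0.1071] 128
0.52 [-0.2089 -0.2023 -0.1892  0.0923  0.1049  0.1087] 144
0.54 [-0.2103 -0.2049 -0.1905  0.0905  0.1041  0.1089] 139
0.56 [-0.2114 -0.2058 -0.1902  0.0875  0.1042  0.1088] 150
0.58 [-0.2126 -0.2074 -0.1907  0.0884  0.1042  0.109 ] 142
0.6 [-0.2137 -0.208  -0.1937  0.0877  0.104   0.1088] 134
0.62 [-0.2146 -0.2077 -0.1922  0.0885  0.1042  0.1082] 85
side power_tip 0.54 [290.2, 349.0] [[ 0.3904 -0.2319  0.0014]
 [ 0.4036 -0.2243  0.1688]
 [ 0.5308 -0.0434  0.1801]]
wrist tube_orange 0.88 [106.6, 310.6] [[ 0.5077 -0.2115  0.092 ]
 [ 0.5642 -0.1948  0.1044]
 [ 0.6208 -0.178   0.1075]]
0.5 [-0.2053 -0.193  -0.1779  0.0978  0.105   0.1072] 167
0.52 [-0.2062 -0.1919 -0.1777  0.095   0.1045  0.1071] 720
0.54 [-0.2076 -0.1933 -0.1785  0.0955  0.1046  0.1071] 740
0.56 [-0.2089 -0.1942 -0.1797  0.0961  0.1046  0.1072] 757
0.58 [-0.2098 -0.1957 -0.1809  0.0965  0.1046  0.1072] 750
0.6 [-0.2117 -0.1971 -0.1829  0.0953  0.1041  0.1068] 728
0.62 [-0.2121 -0.1976 -0.1839  0.0958  0.1041  0.1065] 466
wrist power_tip 0.83 [291.7, 348.5] [[ 0.3956 -0.2291  0.118 ]
 [ 0.4117 -0.2187  0.1691]
 [ 0.4313 -0.2074  0.1782]]
```

View pics/wrist2.png

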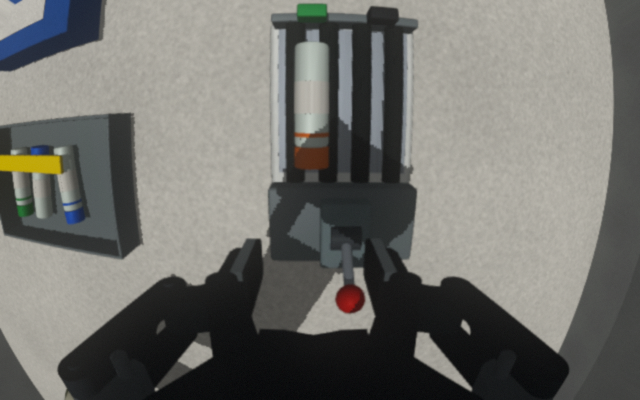

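The tube lies level in the green groove, clear of both end walls. The lever ball is at (348,298). I'll shut the fingers and go behind it.

Request:
jog_arm([
  [-3.5, 1, 0, 0, 0, 0],
  [-7, 2, 0, 0, 0, 0],
  [-10, 3, 0, 0, 0, 0],
  [-13, 3.4, 0, 0, 0, 0],
  [-13, 3.4, 0, 0, 0, 0],
  [-13, 3.4, 0, 0, 0, 0],
  [-13, 3.4, 0, 0, 0, 0],
], hand=0)

```text
time_s: 12.38
position: [0.3556, -0.2191, 0.248]
tool_rot: [[0.998, -0.058, 0.0], [-0.058, -0.998, -0.0], [0.0, 0.0, -1.0]]
ft_force: [1.0, 0.6, -0.5]
grip_width: -0.0
gripper_force: 0.0
```

Request:
jog_arm([
  [0, 0, 3, 0, 0, 0],
  [0, 0, 6, 0, 0, 0],
  [0, 0, 9.3, 0, 0, 0],
  [0, 0, 9.3, 0, 0, 0],
  [1, 0, 9.3, 0, 0, 0],
  [2, 0, 9.3, 0, 0, 0],
  [3, 0, 9.3, 0, 0, 0],
  [4, 0, 9.3, 0, 0, 0],
])

```text
time_s: 13.05
position: [0.3969, -0.2216, 0.1564]
tool_rot: [[0.998, -0.057, 0.002], [-0.057, -0.998, -0.002], [0.002, 0.002, -1.0]]
ft_force: [-2.0, -0.0, 1.0]
grip_width: 0.0002
gripper_force: 0.8
```

Request:
jog_arm([
  [0.8, 0, 0, 0, 0, 0],
  [1.6, 0, 0, 0, 0, 0],
  [2.4, 0, 0, 0, 0, 0],
  [3.2, 0, 0, 0, 0, 0],
  [3.8, 0, 0, 0, 0, 0],
  [4.2, 0, 0, 0, 0, 0],
  [4.2, 0, 0, 0, 0, 0],
])

```text
time_s: 13.63
position: [0.4376, -0.2236, 0.1548]
tool_rot: [[0.998, -0.057, 0.0], [-0.057, -0.998, 0.0], [0.0, -0.0, -1.0]]
ft_force: [0.6, 0.4, 0.4]
grip_width: -0.0004
gripper_force: 0.0
```

Push on in small steps until the stop is felt.

Request:
jog_arm([
  [0.2, 0, 0, 0, 0, 0],
  [0.4, 0, 0, 0, 0, 0],
  [0.5, 0, 0, 0, 0, 0],
  [0.5, 0, 0, 0, 0, 0],
])

```text
time_s: 13.97
position: [0.4419, -0.2239, 0.155]
tool_rot: [[0.998, -0.058, -0.0], [-0.058, -0.998, 0.0], [-0.0, -0.0, -1.0]]
ft_force: [-0.8, 0.1, -1.0]
grip_width: 0.0002
gripper_force: 0.2
```

```bash
python3 - <<'E'
from h import *
from scipy.optimize import least_squares
np.set_printoptions(precision=4,suppress=True)
for c in ["scene","side"]:
    im=env.get_image(c); p=pts(im); col=im["frame"][im["depth"]>0].astype(int)
    red=p[(col[:,0]>110)&(col[:,1]<60)&(col[:,2]<60)&(p[:,2]>.12)&(p[:,1]<-.12)&(p[:,0]>.35)&(p[:,0]<.6)]
    if len(red)>10:
        s=least_squares(lambda v:np.linalg.norm(red-v,axis=1)-.013,red.mean(0)-[0,0,.01],loss="soft_l1",f_scale=.002); print("ball",s.x,len(red))
print(env.observe()["ft_force"])
E
```

```text
ball [ 0.468  -0.2234  0.1681] 30
[-1.256   0.4911  0.0923]
```

Request:
jog_arm([
  [0.15, 0, 0, 0, 0, 0],
  [0.2, 0, 0, 0, 0, 0],
  [0.2, 0, 0, 0, 0, 0],
])

```text
time_s: 14.32
position: [0.4438, -0.224, 0.155]
tool_rot: [[0.998, -0.057, -0.0], [-0.057, -0.998, 0.0], [-0.0, 0.0, -1.0]]
ft_force: [-2.0, -0.6, -0.1]
grip_width: 0.0
gripper_force: 0.8
```

Request:
jog_arm([
  [0.1, 0, 0, 0, 0, 0],
  [0.2, 0, 0, 0, 0, 0],
  [0.2, 0, 0, 0, 0, 0],
])

```text
time_s: 14.57
position: [0.4443, -0.2239, 0.1548]
tool_rot: [[0.998, -0.057, -0.005], [-0.057, -0.998, 0.001], [-0.005, -0.0, -1.0]]
ft_force: [-11.2, -0.9, 3.2]
grip_width: 0.0001
gripper_force: 5.5
```

The stop is felt (11 N). I'll back off, rise and check.

Request:
jog_arm([
  [-1, 0, 0, 0, 0, 0],
  [-3, 0, 0, 0, 0, 0],
  [-5, 0, 0, 0, 0, 0],
  [-6, 0, -3, 0, 0, 0],
  [-6, 0, -7, 0, 0, 0],
  [-6, 0, -11, 0, 0, 0],
  [-6, 0, -13, 0, 0, 0],
  [-6, 0, -13, 0, 0, 0],
])

```text
time_s: 15.23
position: [0.387, -0.2216, 0.2896]
tool_rot: [[0.998, -0.058, 0.008], [-0.057, -0.998, -0.007], [0.008, 0.006, -1.0]]
ft_force: [-0.1, 0.1, 0.0]
grip_width: 0.0001
gripper_force: 0.0
```

```bash
python3 - <<'E'
from h import *
from scipy.optimize import least_squares
np.set_printoptions(precision=4,suppress=True)
for c in ["scene","side"]:
    im=env.get_image(c); p=pts(im); col=im["frame"][im["depth"]>0].astype(int)
    cv2.imwrite(f"pics/{c}3.png",im["frame"][:,:,::-1])
    red=p[(col[:,0]>110)&(col[:,1]<60)&(col[:,2]<60)&(p[:,2]>.12)&(p[:,1]<-.12)&(p[:,0]>.35)&(p[:,0]<.6)]
    if len(red)>10:
        s=least_squares(lambda v:np.linalg.norm(red-v,axis=1)-.013,red.mean(0)-[0,0,.01],loss="soft_l1",f_scale=.002); print("ball",s.x,len(red))
print(env.observe()["ft_force"])
E
```

```text
ball [ 0.4674 -0.224   0.1656] 50
ball [ 0.4693 -0.2233  0.1668] 134
[-0.2544 -0.0725 -0.3973]
```

View pics/side3.png

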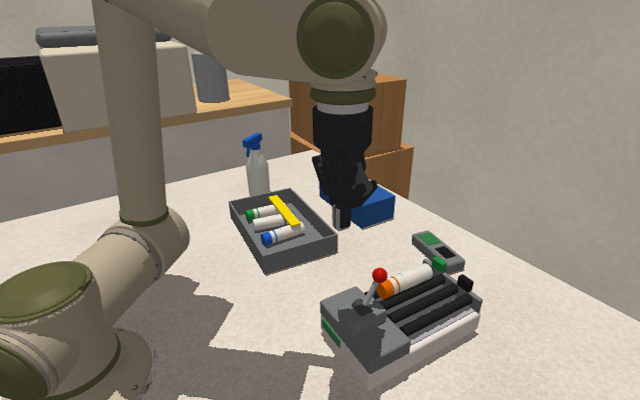

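The lever leans towards the rollers (379,276), the tube rests in the green groove (408,281), and everything else is undisturbed.

```bash
python3 -c "
from rig import env
print(env.close_job())"
```

```text
the job is handed in; nothing more can be done
None
```

I laid the orange-capped tube in the green-clip groove, clear of both end walls, then pushed the red lever to its stop and handed the job in at about 15 s. I moved the yellow bar aside within the crate first; the hand-in gave no verdict.

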